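Lock the closing collar of a leaning pantry jar

TASK

Close the leaning coffee jar tight: turn the black lock collar on its mouth clockwise, by its upright grip posts, all the way to its stop so that the red post stands at the red locked mark and the lid and jar are drawn together. The shelf over the jar leaves only the lower half of the collar within reach, so change posts on the way; do not shove the stand out of its place or disturb the mug on its shelf or the other things on the bench, and let go at the end.

Things in the scene. Friction and masses are not known exactly. Their poses are not given: they have to be found in the camera images.
- stand: Leaning jar stand, about 5 kg, loose on rubber feet: a push over about 30 N makes it slide. Base board 280 x 220 mm, 22 mm high; origin under its centre, x away from the robot, z up. Its clear jar leans 0.65 rad (37 deg) from vertical towards the stand's -x, so the mouth looks up and towards the robot; the collar's face centre is at (-30, 0, 170) mm in this frame.
- lock_collar (a joint): Turn of the captive black lock collar, rad: 0 = fully open, growing clockwise as seen looking into the mouth from the robot; 3.5 = firm end stop, locked. Starts anywhere from 0 to 0.6 and stays where it is left (friction about 0.22 N m).
- collar_center (a point): Centre of the collar's front face. z points out of the mouth along the turning axis; x, y turn with the collar, angles from x to y (anticlockwise looking into the mouth); at joint 0 x points uphill. Black ring, radius 60, 16 deep, with three round grip posts 20 wide, 38 tall along z, 63 mm from the axis. Lid inside, radius 40, stands out 14 mm, its 20 mm knob 26. Flange behind, radius 80.
- post_red (a point): Centre of the free end of the red grip post, which points to the locked mark when locked (at -10 deg in the collar's frame). At the start it is high up on the mouth under the shelf.
- post_second (a point): Centre of the free end of the steel grip post at 230 deg in the collar's frame, next clockwise from the red one. At the start it is at the low side of the mouth.
- post_third (a point): Centre of the free end of the steel grip post at 110 deg in the collar's frame, next clockwise from post_second.
- lock_mark (a point): Top of the red locked mark, a 26 x 14 mm tab on the fixed flange, 91 mm from the turning axis and 17 mm behind the collar's face, 30 deg clockwise of the lowest point of the mouth.
- lid_seal (a point): Seal point of the aluminium lid, on the axis. The collar's opposed threads draw the lid into the mouth by 6 mm over the whole turn.
- jar_seal (a point): Seal point of the clear jar, on the axis. The collar draws the jar up by 6 mm over the whole turn at the same time; the seal points are 12 mm apart with the collar fully open and meet when it is locked.
- red_mug: Red enamel mug, 76 mm wide, 85 mm tall, loose, standing on the stand's shelf (top 323 mm above the bench); origin under its centre.
- dosing_ring: Stainless dosing ring, 68 mm wide, 30 mm tall, loose on the white mat; origin under its centre. Bystander.
- tamper: Steel coffee tamper, 58 mm wide, 90 mm tall, loose on the white mat; origin under its centre. Bystander.
- clear_canister: Clear plastic canister, white cap, 90 mm wide, 150 mm tall, loose; origin under its centre. Bystander.
- milk_jug: Steel milk jug, 80 mm wide, 100 mm tall, loose; origin under its centre. Bystander.
- spoon: Spoon lying on the bench, loose. Bystander.
- shelf_edge (a point): Middle of the lower front edge of the stand's wooden shelf, 311 mm above the bench. The shelf is 240 mm wide along the stand's y, 12 mm thick and reaches 185 mm back (+x) over the jar. It hinders an upright tool at the collar; a tool held along the jar's axis at the lower half of the collar passes in front of it.
Mind the look-alikes: they are no part of the job. Of the things shaped like the red_mug, the red one is meant.

How it is judged:
By the outcome, as a careful person would: the job done as asked, in the order asked, and still so for the second after the job is handed in, with the robot touching nothing.
It also fails if it takes over 67 s, if anything falls off the work surface, if the arm or the gripper's body presses on something with over 40 N, if the wrist force passes 120 N, or if a joint passes its speed limit or range.

ROBOT

A 6-joint arm with a two-finger parallel gripper is mounted at the origin on the work surface. World frame = base frame: x ahead of the robot, y to its left, z up, the work surface at z = 0. Lengths are in m, angles in rad, forces in N, time in s.
With the tool pointing down it reaches from about 0.35 to 0.775 m from the base axis. Payload 5.5 kg.
Tool frame: the origin (TCP) lies midway between the tips of the shut fingers; the grasp point (between the pads) lies 19 mm behind it; z points along the fingers, y is the direction in which the jaws open and shut (so a half turn about z gives the same grasp; the last joint's range is limited). The gripper opens to 85 mm and grips with 20 to 120 N. Pads are 22 mm wide; open, the fingers measure 114 mm over their backs; the gripper's body (76 mm by 85 mm) begins 54 mm behind the grasp point. The pads swing forward as they close: fully open they stand 13 mm farther back than shut.
Start: joints at [-1.398, 0.313, 0.046, 1.304, 0, 1.431], TCP at [0.177, -0.547, 0.231] pointing down, gripper open.
Joint ranges: [-2.76, 2.76], [-0.86, 1.69], [-1.03, 1.26], [-2.2, 2.34], [-1.47, 1.5], [-3.14, 3.14]. Speed limits (rad/s): [2.57, 2.57, 3.14, 3.14, 3.14, 3.14].

INTERFACE

Orientations are given as a unit quaternion [w, x, y, z].
In Python, from workcell import env gives the robot as it stands.
- The arm moves only by the shell command python3 -m creep 'ROWS' [OPENING] [FORCE]. ROWS is JSON, a list of rows, each a list of 6 numbers: the shift along the tool's x, y, z in m, then the turn, a rotation vector about the tool's x, y, z in degrees. A call has exactly 8 rows; each row is the pose to reach, as a shift and turn from the pose commanded when the call began, along the tool's axes at that moment; what a row does not reach only later rows make up. A row lasts 1/10 s, in which the tool goes at most 50 mm and 8.59 degrees, less where a joint would pass 70% of its speed; a pose out of reach is approached as far as the arm can. A call with a gripper value outside its range is refused whole. OPENING is the finger opening in m, from 0 to 0.0854, set as the call begins (- or left out, the last holds). The fingers move at their own pace and stop on an object; FORCE is the grip in N (left out, the last holds). Time passes only in rows, so rows that repeat a pose let the fingers close, or fill a call up. It gives the time, the measured TCP pose, the force and the opening at its end, in the units of the state.
- env.get_state(): the state, without advancing time (a new reading comes with each control period).
- env.read_camera(name): name is "scene" or "side" or "wrist"; returns (picture, depth): 480x640x3 uint8, blue, green, red; 480x640 float32, m along the optical axis (not along the pixel's ray), 0 where there is no reading.
- env.camera_params(name): a dict with "fx", "fy", "cx", "cy" (pixels), "position" and "orientation" of the camera in the world. Camera axes: x right, y up, looking along -z (the intrinsics and any distortion apply to the point x, -y, -z); pixel columns grow to the right and rows downward; lengths in m; the calibration is good to about 2 mm. A picture is of the moment at which its call begins: read the wrist's pose just before it. camera_params takes no time and is no camera call; for the wrist camera it gives the pose at the moment of the call.
- env.hand_in(): hands the job in, once; it reports no verdict.
The state is a dict: "clock": time; "joint_pos": joint angles; "qvel": joint speeds; "tau": joint torques, N m; "tcp_pos": TCP position; "orientation": TCP orientation; "wrist_force": force on the tool from outside, world axes, zero at the start; "ft_torque": the same for the moment, N m; "finger_gap": finger opening in m.
Only numpy, scipy, OpenCV 4.12 (cv2) and the standard library are available. Lean on these libraries where they do the work, as an engineer would, in place of code of your own. Each camera call takes 0.05 s, during which the arm holds its last target. There are 200 camera calls.

## Working session

There is one attempt and no reset: what is moved stays moved. The work goes in short steps, Python scripts to look and compute and a shell command to move; the robot and the scene stay as the last step left them, time stands still between calls to the robot, and variables do not carry over. Pictures are saved under pics/ and viewed, about 8 in all and at most 12, crops included, and the job is handed in when it is done.

```bash
mkdir -p pics; ls; python3 - <<'E'
from workcell import env
import cv2
print(env.get_state())
for n in("scene","side"):
    im,d=env.read_camera(n); cv2.imwrite(f"pics/{n}0.png",im); import numpy as np; np.save(f"pics/{n}0.npy",d); print(n,env.camera_params(n))
E
```

```text
pics
{'clock': 0.0, 'joint_pos': array([-1.39761132e+00,  3.14004739e-01,  4.50090616e-02,  1.30357237e+00,
       -2.52325016e-06,  1.43125200e+00]), 'qvel': array([ 0.00015786, -0.00020118, -0.00073393, -0.00056801, -0.00169663,
        0.00123374]), 'tau': array([ 3.35096565e-04, -4.80629826e+01,  2.98531187e+01,  1.92900124e-02,
       -1.78388209e-04, -2.88616171e-06]), 'tcp_pos': array([ 0.17683891, -0.5466226 ,  0.23041868]), 'orientation': array([-8.85715680e-04,  9.87799545e-01,  1.55728203e-01, -1.61612484e-05]), 'wrist_force': array([-0.43010297, -0.89006465, -0.55480613]), 'ft_torque': array([ 0.0070909 ,  0.01418038, -0.00616306]), 'finger_gap': 0.08563331729607956}
scene {'fx': 536.1432059762029, 'fy': 536.1432059762029, 'cx': 316.40257352091254, 'cy': 232.2929744266691, 'position': array([1.23558174, 0.95689109, 1.27898097]), 'orientation': array([0.27178404, 0.1183696 , 0.38617035, 0.87349558])}
side {'fx': 610.8671411501108, 'fy': 610.8671411501108, 'cx': 301.2272783328004, 'cy': 240.10403849617308, 'position': array([-0.21812475, -1.09991555,  1.37455448]), 'orientation': array([ 0.87265179,  0.38834038, -0.12965152, -0.26619746])}
```

View pics/scene0.png

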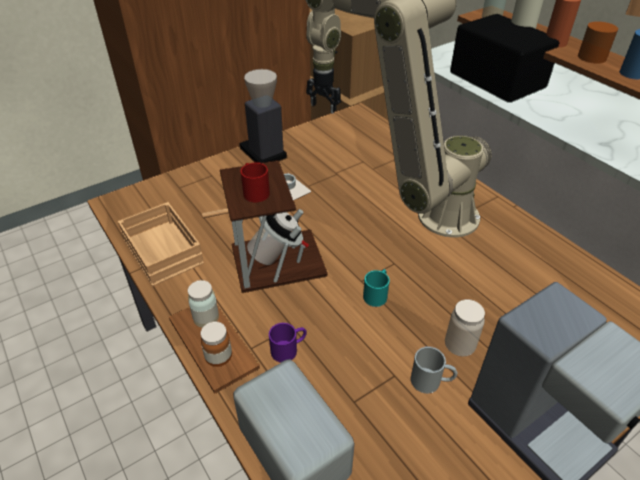

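View pics/side0.png

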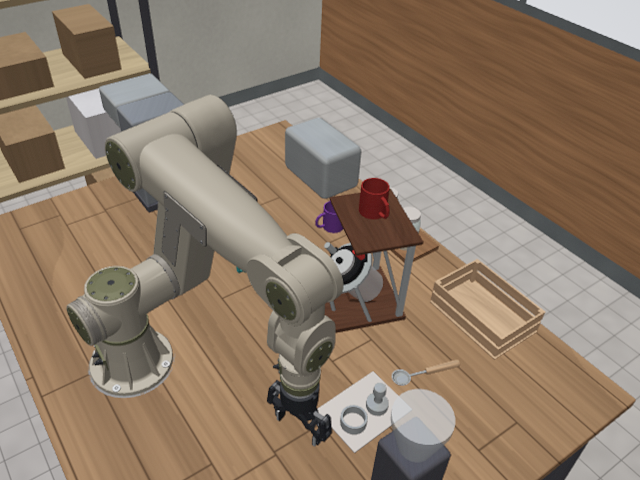

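Scene: the stand is around (275,250), with its shelf corners near (221,167), (284,165), (295,211) and (229,216). Side: the collar is near (348,262) and the red mug at (374,198). Next I'll enlarge both.

```bash
cat > h.py <<'E'
import numpy as np, cv2
from scipy.spatial.transform import Rotation as R
from workcell import env
def rot(q): return R.from_quat(np.r_[q[1:],q[0]]).as_matrix()
def unproj(p,u,v,z):
    c=np.array([(u-p['cx'])/p['fx']*z,-(v-p['cy'])/p['fy']*z,-z]); return rot(p['orientation'])@c+p['position']
def ray_z(p,u,v,h):
    d=unproj(p,u,v,1)-p['position']; return p['position']+d*(h-p['position'][2])/d[2]
def proj(p,X):
    c=rot(p['orientation']).T@(np.asarray(X)-p['position']); return p['cx']+p['fx']*c[0]/-c[2], p['cy']-p['fy']*c[1]/-c[2]
E
python3 - <<'E'
import cv2,numpy as np
a=cv2.imread('pics/scene0.png')[155:295,205:338]; b=cv2.imread('pics/side0.png')[185:335,315:430]
a=cv2.resize(a,None,fx=3,fy=4,interpolation=3) if 0 else cv2.resize(a,(399,420),interpolation=cv2.INTER_CUBIC)
b=cv2.resize(b,(460,600),interpolation=cv2.INTER_CUBIC)
o=np.zeros((600,800,3),np.uint8); b=cv2.resize(b,(399,520)); o[:420,:399]=a; o[:520,401:]=b
cv2.imwrite('pics/crop1.png',o)
E
```

```text
(no output)
```

View pics/crop1.png

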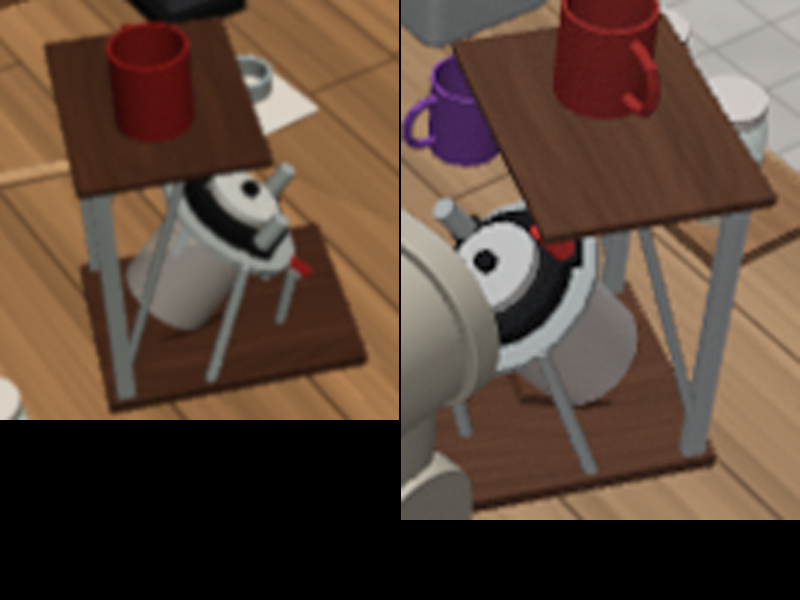

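```bash
python3 - <<'E'
from h import *
s=env.camera_params('scene'); d=env.camera_params('side')
for n,p,L,h in[('sc shelf',s,[(220,170),(281,162),(295,209),(231,217)],.323),('sc base',s,[(326.7,274),(242,289),(310,231)],.022),('sd shelf',d,[(330.6,196.5),(421.9,242),(357.1,252)],.323),('sd base',d,[(405.2,316.5)],.022)]:
    print(n,[ray_z(p,u,v,h).round(3).tolist() for u,v in L])
E
```

```text
sc shelf [[0.726, -0.307, 0.323], [0.552, -0.237, 0.323], [0.639, -0.022, 0.323], [0.801, -0.093, 0.323]]
sc base [[0.543, 0.001, 0.022], [0.798, -0.097, 0.022], [0.473, -0.2, 0.022]]
sd shelf [[0.641, -0.03, 0.323], [0.725, -0.315, 0.323], [0.56, -0.252, 0.323]]
sd base [[0.728, -0.306, 0.022]]
```

```bash
python3 - <<'E'
from h import *
from scipy.optimize import least_squares
s=env.camera_params('scene'); d=env.camera_params('side')
# (cam,u,v,kind,sx,sy,z)
O=[(s,220,170,'s',1,-1,.323),(s,281,162,'s',0,-1,.323),(s,295,209,'s',0,1,.323),(s,231,217.3,'s',1,1,.323),
(s,326.7,274,'b',-1,1,.022),(s,242,289,'b',1,1,.022),(s,310,231,'b',-1,-1,.022),
(d,330.6,196.5,'s',0,1,.323),(d,421.9,242,'s',1,-1,.323),(d,357.1,252,'s',0,-1,.323),(d,405.2,316.5,'b',1,-1,.022)]
def f(x,full=0):
    c,sn=np.cos(x[2]),np.sin(x[2]);r=[]
    for p,u,v,k,a,b,z in O:
        l=(x[3]+.185*a,.12*b) if k=='s' else (.14*a,.11*b)
        q=proj(p,[x[0]+c*l[0]-sn*l[1],x[1]+sn*l[0]+c*l[1],z]); r+=[q[0]-u,q[1]-v]
    return np.array(r)
o=least_squares(f,[.63,-.15,-.36,-.05],loss='soft_l1'); print(o.x,np.rad2deg(o.x[2])); print(f(o.x).reshape(-1,2).round(1))
x=o.x;c,sn=np.cos(x[2]),np.sin(x[2]); print('collar',x[0]-.03*c,x[1]-.03*sn,.17)
E
```

```text
[ 0.63535753 -0.15208892 -0.35998459 -0.04385112] -20.625597975074275
[[-0.8 -1.2]
 [-2.1 -1.7]
 [ 0.2 -0.7]
 [-2.2  1.6]
 [-0.  -0.1]
 [-2.3  0.8]
 [ 0.8 -1.7]
 [-2.3 -0.5]
 [-0.  -0.1]
 [-3.3  0.4]
 [-0.5 -0.4]]
collar 0.6072804668621391 -0.1415211298100415 0.17
```

```bash
cat >> h.py <<'E'
C=np.array([.6073,-.1415,.17]); yaw=-.36   # collar face centre, stand yaw
def frame():
    S=R.from_euler('z',yaw).as_matrix(); s,c=np.sin(.65),np.cos(.65)
    n=S@[-s,0,c]; u=S@[c,0,s]; return n,u,np.cross(n,u)   # out, uphill, left
def target(th,r,h,phi=None):
    """tool at collar angle th deg (anticlockwise from uphill), radius r, height h over face; jaws tangential at phi"""
    n,u,l=frame(); t=np.deg2rad(th); p=C+r*(np.cos(t)*u+np.sin(t)*l)+h*n
    t=np.deg2rad(th if phi is None else phi); x=np.cos(t)*u+np.sin(t)*l; return p,np.c_[x,np.cross(-n,x),-n]
def rel(p,M,st=None,p0=None,M0=None):
    if p0 is None:
        st=st or env.get_state(); p0=st['tcp_pos']; M0=rot(st['orientation'])
    return np.r_[(M0.T@(p-p0)*1000),R.from_matrix(M0.T@M).as_rotvec(degrees=True)].round(1).tolist()
E
python3 -c "
from h import *
print(frame()); print(rel(*target(180,0,.2)),target(180,0,.2))"
```

```text
(array([-0.56639203,  0.21319158,  0.7960838 ]), array([ 0.7450523 , -0.28043981,  0.60518641]), array([3.52274233e-01, 9.35896824e-01, 2.77555756e-17]))
[439.6, -328.6, -98.1, -45.6, -16.0, -135.2] (array([ 0.49402159, -0.09886168,  0.32921676]), array([[-7.45052298e-01,  3.52274233e-01,  5.66392035e-01],
       [ 2.80439810e-01,  9.35896824e-01, -2.13191577e-01],
       [-6.05186406e-01,  1.11022302e-16, -7.96083799e-01]]))
```

```bash
python3 -m creep '[[0.03,-0.02,-0.02,-2.5,-1,-8],[0.06,-0.04,-0.04,-5,-2,-16],[0.09,-0.06,-0.06,-8,-3,-24],[0.12,-0.09,-0.08,-11,-4,-32],[0.15,-0.11,-0.09,-14,-5,-40],[0.18,-0.13,-0.1,-17,-6,-48],[0.2,-0.15,-0.1,-20,-7,-56],[0.22,-0.165,-0.1,-22,-8,-64]]' 0.0854 30; python3 -c "
from h import *
print(rel(*target(180,0,.2)),env.get_state()['joint_pos'].round(2))"
```

```text
clock: 0.9
tcp_pos: [0.3357, -0.3203, 0.3314]
orientation: [0.19, 0.734, 0.651, -0.037]
wrist_force: [-0.7, -0.3, 0.5]
finger_gap: 0.0852
[232.8, 135.3, -39.7, -24.1, -7.8, -70.6] [-0.9  -0.23 -0.36  1.05 -0.05  0.78]
```

```bash
python3 -m creep '[[0.03,0.017,-0.005,-3,-1,-8],[0.06,0.034,-0.01,-6,-2,-16],[0.09,0.051,-0.015,-8,-2.7,-24],[0.12,0.07,-0.02,-11,-3.5,-32],[0.15,0.09,-0.025,-14,-4.5,-40],[0.18,0.105,-0.03,-17,-5.5,-48],[0.21,0.12,-0.035,-20,-6.5,-56],[0.233,0.135,-0.04,-23,-7.4,-64]]'; python3 -c "
from h import *
print(rel(*target(180,0,.2)),env.get_state()['joint_pos'].round(2))"
```

```text
clock: 1.7
tcp_pos: [0.4948, -0.0995, 0.3286]
orientation: [0.315, 0.226, 0.92, -0.052]
wrist_force: [0.7, 0.2, 0.5]
finger_gap: 0.0853
[0.4, 0.3, -1.0, -1.5, 0.1, -6.5] [-0.33 -0.35 -0.58  0.69 -0.04  0.14]
```

```bash
python3 -m creep '[[0,0,0,-1.5,0,-6.5],[0,0,0,-1.5,0,-6.5],[0,0,0,-1.5,0,-6.5],[0,0,0,-1.5,0,-6.5],[0,0,0,-1.5,0,-6.5],[0,0,0,-1.5,0,-6.5],[0,0,0,-1.5,0,-6.5],[0,0,0,-1.5,0,-6.5]]'; python3 - <<'E'
from h import *
print(rel(*target(180,0,.2)),env.get_state()['joint_pos'].round(2))
p=env.camera_params('wrist'); im,d=env.read_camera('wrist'); cv2.imwrite('pics/w1.png',im); np.savez('pics/w1.npz',d=d,**p)
print(p)
n,u,l=frame()
for th in range(0,360,30):
    t=np.deg2rad(th); X=C+.063*(np.cos(t)*u+np.sin(t)*l)+.038*n; print(th,np.round(proj(p,X)))
print('C',proj(p,C+.026*n))
E
```

```text
clock: 2.5
tcp_pos: [0.4949, -0.1019, 0.3297]
orientation: [0.315, 0.174, 0.931, -0.058]
wrist_force: [-0.3, -0.8, 1.0]
finger_gap: 0.0857
[1.9, 2.5, -0.8, -0.2, 0.1, -0.4] [-0.36 -0.35 -0.58  0.69 -0.    0.01]
{'fx': 384.01400095799283, 'fy': 384.01400095799283, 'cx': 316.74235134419484, 'cy': 235.65003515370128, 'position': array([ 0.36354187, -0.05054922,  0.40115345]), 'orientation': array([ 0.73720859, -0.36892478, -0.25364646,  0.50604493])}
0 [320. 285.]
30 [357. 275.]
60 [386. 249.]
90 [398. 212.]
120 [389. 173.]
150 [360. 143.]
180 [319. 132.]
210 [278. 143.]
240 [250. 174.]
270 [242. 213.]
300 [254. 250.]
330 [283. 276.]
C (np.float64(319.6371818012027), np.float64(209.31742213935493))
```

View pics/w1.png

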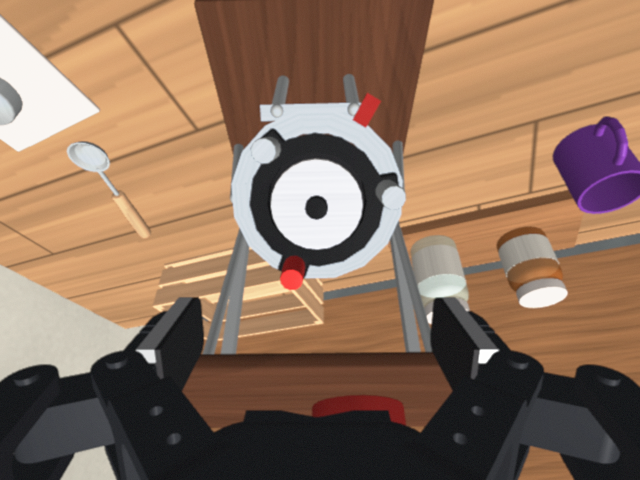

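The view shows the collar straight on with downhill at the top. Knob centre is (316,207), second post end (265,149), third (392,196) and red (292,280). I'll fit the pose and the angle.

```bash
python3 - <<'E'
from h import *
import h
from scipy.optimize import least_squares
z=np.load('pics/w1.npz'); p={k:z[k] for k in z}; d=z['d']
ob=[(-10,292,281),(230,265,149),(110,393,196)]
def f(x):
    h.C=np.array(x[:3]); h.yaw=x[4]; n,u,l=frame(); r=[]
    for a,uu,v in ob:
        t=np.deg2rad(a)-x[3]; q=proj(p,h.C+.063*(np.cos(t)*u+np.sin(t)*l)+.038*n); r+=[q[0]-uu,q[1]-v]
    q=proj(p,h.C+.0255*n); r+=[q[0]-316,q[1]-207]
    # lock mark at 150deg, r 91, -17
    t=np.deg2rad(150); q=proj(p,h.C+.091*(np.cos(t)*u+np.sin(t)*l)-.017*n); r+=[q[0]-367,q[1]-109]
    r+=[(x[2]-.17)/.0005]
    return np.array(r)
o=least_squares(f,[*C,.3,yaw]); print(o.x, f(o.x).round(1))
print(d[207,316],d[149,265],d[196,392])
n,u,l=frame()
for (uu,v,hh) in((316,207,.026),(265,149,.038),(392,196,.038)): print(unproj(p,uu,v,d[v,uu]))
E
```

```text
[ 0.60434173 -0.14296635  0.16994375  0.18029361 -0.34986771] [-0.5 -1.8 -1.7  0.5  1.4  0.6  0.6  0.4  0.3  0.3 -0.1]
0.3204084 0.29619065 0.30585757
[ 0.58941974 -0.13800566  0.19005176]
[ 0.53321304 -0.15846085  0.17016623]
[ 0.59600556 -0.07565176  0.19265989]
```

```bash
sed -i 's/^C=.*/C=np.array([.6043,-.1430,.17]); yaw=-.35/' h.py; python3 -c "
from h import *
print(rel(*target(219.7,.063,.08))); print(rel(*target(219.7,.063,.01)))"
```

```text
[51.8, -41.1, 118.2, -0.6, -0.1, -40.6]
[51.9, -40.4, 188.2, -0.6, -0.1, -40.6]
```

```bash
python3 -m creep '[[0.01,-0.008,0.02,0,0,-8],[0.02,-0.016,0.04,0,0,-16],[0.03,-0.024,0.06,0,0,-24],[0.04,-0.032,0.08,-0.5,0,-32],[0.052,-0.041,0.1,-0.6,0,-40.6],[0.052,-0.041,0.118,-0.6,0,-40.6],[0.052,-0.041,0.118,-0.6,0,-40.6],[0.052,-0.041,0.118,-0.6,0,-40.6]]' 0.06; python3 - <<'E'
from h import *
print(rel(*target(219.7,.063,.08)),rel(*target(219.7,.063,.01)),env.get_state()['joint_pos'].round(2))
im,d=env.read_camera('wrist'); cv2.imwrite('pics/w2.png',im)
E
```

```text
clock: 3.35
tcp_pos: [0.5085, -0.1507, 0.2043]
orientation: [0.276, -0.162, 0.934, -0.158]
wrist_force: [-0.1, -0.8, 0.4]
finger_gap: 0.0598
[-0.2, -0.4, 0.2, 0.1, -0.1, 0.0] [-0.3, -0.5, 70.2, 0.1, -0.1, 0.0] [-0.49 -0.22 -0.82  0.33  0.08 -0.8 ]
```

View pics/w2.png

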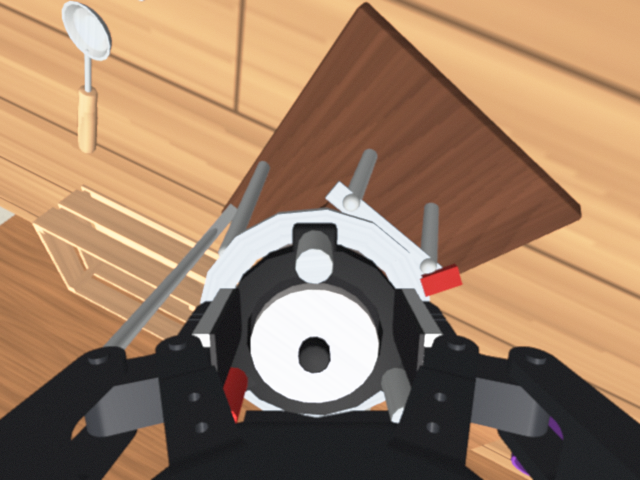

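The second post (314,265) is centred between the fingers, whose tips are near (225,300) and (410,300). The jaw line is tangential. I'll descend and narrow the jaws.

```bash
python3 -m creep '[[0,0,0.012,0,0,0],[0,0,0.024,0,0,0],[0,0,0.036,0,0,0],[0,0,0.048,0,0,0],[0,0,0.058,0,0,0],[0,0,0.066,0,0,0],[0,0,0.068,0,0,0],[0,0,0.068,0,0,0]]'; python3 -m creep '[[0,0,0,0,0,0],[0,0,0,0,0,0],[0,0,0,0,0,0],[0,0,0,0,0,0],[0,0,0,0,0,0],[0,0,0,0,0,0],[0,0,0,0,0,0],[0,0,0,0,0,0]]' 0.027 20; python3 -c "
from h import *
print(rel(*target(219.7,.063,.01)))"
```

```text
clock: 4.2
tcp_pos: [0.5471, -0.1647, 0.15]
orientation: [0.276, -0.162, 0.934, -0.159]
wrist_force: [-0.0, 0.2, 0.8]
finger_gap: 0.0596
clock: 5.0
tcp_pos: [0.5471, -0.1648, 0.1501]
orientation: [0.276, -0.162, 0.934, -0.159]
wrist_force: [0.3, 0.3, -0.1]
finger_gap: 0.0271
[-0.2, -0.4, 2.1, 0.1, -0.1, 0.0]
```

No contact force. Stroke 1, first 40°.

```bash
python3 -m creep '[[-0.0002,0.0055,0,0,0,5],[-0.001,0.0109,0,0,0,10],[-0.0022,0.0163,0,0,0,15],[-0.0038,0.0216,0,0,0,20],[-0.0059,0.0266,0,0,0,25],[-0.0084,0.0315,0,0,0,30],[-0.0114,0.0361,0,0,0,35],[-0.0147,0.0405,0,0,0,40]]'; python3 -c "
from h import *
print(rel(*target(179.7,.063,.012)),env.get_state()['joint_pos'].round(2))"
```

```text
clock: 5.8
tcp_pos: [0.5509, -0.1241, 0.1425]
orientation: [0.315, 0.169, 0.932, -0.055]
wrist_force: [1.9, -4.8, 0.1]
finger_gap: 0.027
[1.3, 0.8, 0.3, -0.1, 0.1, -0.2] [-0.37 -0.06 -0.87  0.11  0.01 -0.01]
```

```bash
python3 -m creep '[[-0.0002,0.0055,0,0,0,5],[-0.001,0.0109,0,0,0,10],[-0.0022,0.0163,0,0,0,15],[-0.0038,0.0216,0,0,0,20],[-0.0059,0.0266,0,0,0,25],[-0.0084,0.0315,0,0,0,30],[-0.0114,0.0361,0,0,0,35],[-0.0147,0.0405,0,0,0,40]]';  python3 -c "
from h import *
print(rel(*target(139.7,.063,.012)),env.get_state()['joint_pos'].round(2))"
```

```text
clock: 6.6
tcp_pos: [0.5746, -0.0898, 0.1501]
orientation: [0.314, 0.478, 0.818, 0.055]
wrist_force: [-2.3, -4.5, -0.0]
finger_gap: 0.0275
[0.1, 1.2, 0.1, -0.2, 0.0, -0.2] [-0.26 -0.03 -0.82  0.14 -0.05  0.77]
```

```bash
python3 -m creep '[[-0.0002,0.0055,0,0,0,5],[-0.001,0.0109,0,0,0,10],[-0.0022,0.0163,0,0,0,15],[-0.0038,0.0216,0,0,0,20],[-0.0059,0.0266,0,0,0,25],[-0.0084,0.0315,0,0,0,30],[-0.0114,0.0361,0,0,0,35],[-0.0147,0.0405,0,0,0,40]]';  python3 -c "
from h import *
print(rel(*target(99.7,.063,.012)),env.get_state()['joint_pos'].round(2))"
```

```text
clock: 7.4
tcp_pos: [0.6085, -0.0789, 0.1709]
orientation: [0.274, 0.729, 0.606, 0.159]
wrist_force: [-5.8, -1.2, 0.0]
finger_gap: 0.027
[-0.1, 3.2, -0.4, -0.4, 0.0, -0.1] [-0.22  0.01 -0.71  0.21 -0.08  1.51]
```

```bash
python3 -m creep '[[0,0,0,0,0,0],[0,0,0,0,0,0],[0,0,0,0,0,0],[0,0,-0.015,0,0,0],[0,0,-0.03,0,0,0],[0,0,-0.05,0,0,0],[0,0,-0.07,0,0,0],[0,0,-0.09,0,0,0]]' 0.05; python3 - <<'E'
from h import *
print(rel(*target(220,.063,.1)),rel(*target(160,.02,.2)))
E
```

```text
clock: 8.2
tcp_pos: [0.5587, -0.0601, 0.2451]
orientation: [0.276, 0.727, 0.608, 0.16]
wrist_force: [0.2, -0.1, 0.3]
finger_gap: 0.0501
[-95.0, -54.0, 2.9, -0.0, -0.1, -120.2] [-53.3, -17.0, -97.1, -0.0, -0.1, -60.2]
```

```bash
python3 -m creep '[[-0.005,-0.002,-0.02,0,0,-8],[-0.01,-0.004,-0.04,0,0,-16],[-0.02,-0.007,-0.06,0,0,-24],[-0.03,-0.01,-0.08,0,0,-32],[-0.04,-0.013,-0.097,0,0,-40],[-0.053,-0.017,-0.097,0,0,-48],[-0.053,-0.017,-0.097,0,0,-56],[-0.053,-0.017,-0.097,0,0,-60]]'; python3 - <<'E'
from h import *
p=env.camera_params('wrist'); im,d=env.read_camera('wrist'); cv2.imwrite('pics/w3.png',im); np.savez('pics/w3.npz',d=d,**p)
n,u,l=frame(); t=np.deg2rad(np.array([-10,230,110])-130.3)
for a in t: print(np.rad2deg(a),np.round(proj(p,C+.063*(np.cos(a)*u+np.sin(a)*l)+.038*n)))
print(np.round(proj(p,C+.024*n)))
E
```

```text
clock: 9.0
tcp_pos: [0.4793, -0.0903, 0.3176]
orientation: [0.319, 0.324, 0.89, -0.0]
wrist_force: [0.4, 0.3, 0.1]
finger_gap: 0.0502
-140.30000000000004 [248. 201.]
99.69999999999999 [384. 201.]
-20.30000000000001 [316. 308.]
[316. 234.]
```

View pics/w3.png

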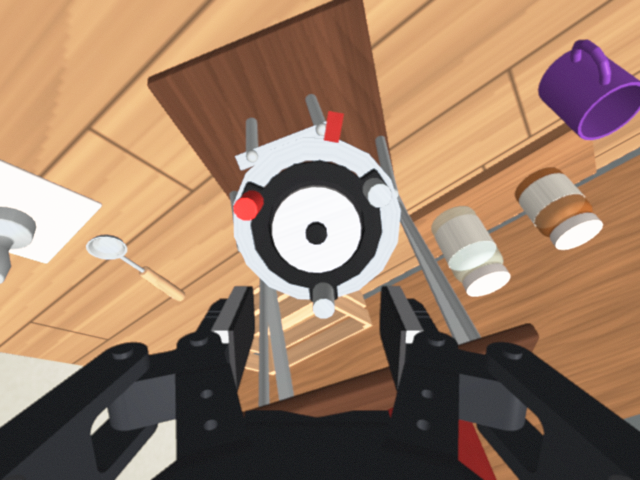

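Red is at (248,209), second (379,192) and third (323,307). The knob at (316,233) matches the prediction, so the stand hasn't moved. The collar sits about 6° behind, with red at about 226°. Next I'll go over the red post.

```bash
python3 -c "
from h import *
print(rel(*target(226,.063,.09)))"
```

```text
[5.7, -57.6, 109.4, 0.0, -0.0, -65.9]
```

```bash
python3 -m creep '[[0.001,-0.007,0.01,0,0,-8],[0.002,-0.014,0.02,0,0,-16],[0.003,-0.021,0.03,0,0,-24],[0.004,-0.03,0.045,0,0,-32],[0.005,-0.039,0.06,0,0,-41],[0.006,-0.048,0.075,0,0,-49],[0.006,-0.0576,0.09,0,0,-57],[0.006,-0.0576,0.109,0,0,-65.9]]' 0.06; python3 -m creep '[[0,0,0,0,0,0],[0,0,0,0,0,0],[0,0,0,0,0,0],[0,0,0,0,0,0],[0,0,0,0,0,0],[0,0,0,0,0,0],[0,0,0,0,0,0],[0,0,0,0,0,0]]'; python3 - <<'E'
from h import *
print(rel(*target(226,.063,.01)),env.get_state()['joint_pos'].round(2))
im,d=env.read_camera('wrist'); cv2.imwrite('pics/w4.png',im)
E
```

```text
clock: 9.85
tcp_pos: [0.5042, -0.155, 0.2145]
orientation: [0.268, -0.21, 0.924, -0.173]
wrist_force: [-0.8, -0.1, 0.1]
finger_gap: 0.0598
clock: 10.65
tcp_pos: [0.5045, -0.1542, 0.215]
orientation: [0.268, -0.207, 0.925, -0.172]
wrist_force: [0.9, 1.1, -0.1]
finger_gap: 0.0595
[-0.1, -0.9, 80.2, 0.1, -0.0, -0.7] [-0.5  -0.24 -0.8   0.37  0.09 -0.91]
```

View pics/w4.png

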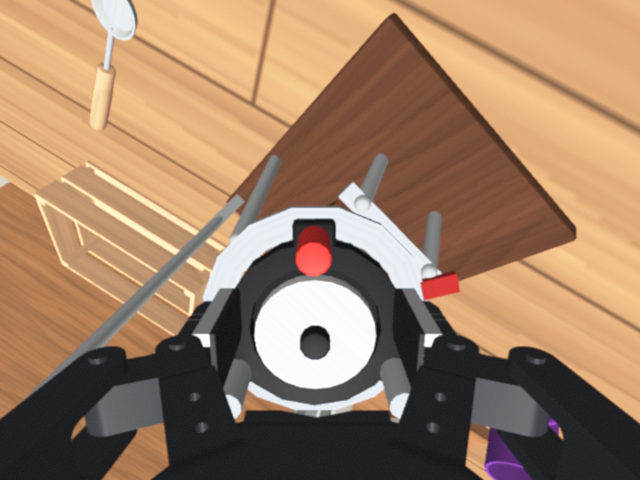

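The red post (314,258) is centred between the jaws. I'll descend, narrow, and turn the first 40°.

```bash
python3 -m creep '[[0,-0.001,0.012,0,0,0],[0,-0.001,0.024,0,0,0],[0,-0.001,0.036,0,0,0],[0,-0.001,0.048,0,0,0],[0,-0.001,0.06,0,0,0],[0,-0.001,0.07,0,0,0],[0,-0.001,0.078,0,0,0],[0,-0.001,0.078,0,0,0]]'; python3 -m creep '[[0,0,0,0,0,0],[0,0,0,0,0,0],[0,0,0,0,0,0],[0,0,0,0,0,0],[0,0,0,0,0,0],[0,0,0,0,0,0],[0,0,0,0,0,0],[0,0,0,0,0,0]]' 0.024 20; python3 -c "
from h import *
print(rel(*target(226,.063,.012)))"
```

```text
clock: 11.5
tcp_pos: [0.549, -0.1712, 0.152]
orientation: [0.268, -0.208, 0.925, -0.171]
wrist_force: [0.3, -0.1, 0.2]
finger_gap: 0.0596
clock: 12.3
tcp_pos: [0.549, -0.1712, 0.1531]
orientation: [0.268, -0.208, 0.925, -0.172]
wrist_force: [0.4, 0.4, -0.5]
finger_gap: 0.0239
[-0.2, 0.0, 0.1, 0.1, -0.0, -0.7]
```

```bash
python3 -m creep '[[-0.0002,0.0055,0,0,0,5],[-0.001,0.0109,0,0,0,10],[-0.0022,0.0163,0,0,0,15],[-0.0038,0.0216,0,0,0,20],[-0.0059,0.0266,0,0,0,25],[-0.0084,0.0315,0,0,0,30],[-0.0114,0.0361,0,0,0,35],[-0.0147,0.0405,0,0,0,40]]';  python3 -c "
from h import *
print(rel(*target(186,.063,.012)),env.get_state()['joint_pos'].round(2))"
```

```text
clock: 13.1
tcp_pos: [0.5488, -0.1309, 0.1427]
orientation: [0.311, 0.124, 0.94, -0.071]
wrist_force: [-0.5, -4.0, 1.8]
finger_gap: 0.024
[1.3, 1.2, 0.3, -0.2, -0.0, -0.9] [-0.39 -0.06 -0.87  0.11  0.02 -0.12]
```

```bash
python3 -m creep '[[-0.0002,0.0044,0,0,0,4],[-0.0006,0.0088,0,0,0,8],[-0.0014,0.0131,0,0,0,12],[-0.0024,0.0174,0,0,0,16],[-0.0038,0.0216,0,0,0,20],[-0.0054,0.0256,0,0,0,24],[-0.0074,0.0296,0,0,0,28],[-0.0096,0.0334,0,0,0,32]]';  python3 -c "
from h import *
print(rel(*target(154,.063,.012)),env.get_state()['joint_pos'].round(2))"
```

```text
clock: 13.9
tcp_pos: [0.565, -0.1004, 0.1462]
orientation: [0.318, 0.378, 0.869, 0.018]
wrist_force: [-2.5, -3.6, 1.7]
finger_gap: 0.0242
[1.5, 0.4, 0.3, -0.2, 0.0, -0.9] [-0.3  -0.04 -0.84  0.13 -0.03  0.51]
```

```bash
python3 -m creep '[[0,0.0011,0,0,0,1],[0,0.0022,0,0,0,2],[-0.0001,0.0033,0,0,0,3],[-0.0002,0.0044,0,0,0,4],[-0.0002,0.0055,0,0,0,5],[-0.0003,0.0061,0,0,0,5.5],[-0.0003,0.0066,0,0,0,6],[-0.0003,0.0066,0,0,0,6]]'; python3 -c "
from h import *
print(rel(*target(148,.063,.012)))"
```

```text
clock: 14.7
tcp_pos: [0.5689, -0.0955, 0.1476]
orientation: [0.316, 0.421, 0.849, 0.034]
wrist_force: [-3.0, -5.6, 1.6]
finger_gap: 0.0242
[0.8, 0.5, 0.1, -0.2, -0.0, -0.7]
```

Force is 6.5 N, so the stop isn't reached yet. Carry on in small steps.

```bash
python3 -m creep '[[0,0.0005,0,0,0,0.5],[0,0.001,0,0,0,1],[0,0.0015,0,0,0,1.3],[0,0.002,0,0,0,1.7],[0,0.0025,0,0,0,2],[0,0.0025,0,0,0,2],[0,0.0025,0,0,0,2],[0,0.0025,0,0,0,2]]'; python3 - <<'E'
from h import *
print(rel(*target(146,.063,.012)))
E
```

```text
clock: 15.5
tcp_pos: [0.5693, -0.0957, 0.1478]
orientation: [0.315, 0.437, 0.841, 0.037]
wrist_force: [-7.7, -12.2, 3.1]
finger_gap: 0.0242
[1.3, 2.5, -0.0, -0.4, 0.1, -0.8]
```

Force has jumped to about 15 N with the TCP stalled, so this is the stop. One small extra press, then release and back off.

```bash
python3 -m creep '[[0,0.0005,0,0,0,0],[0,0.001,0,0,0,0],[0,0.001,0,0,0,0],[0,0.001,0,0,0,0],[0,0.001,0,0,0,0],[0,0.001,0,0,0,0],[0,0.001,0,0,0,0],[0,0.001,0,0,0,0]]'; python3 -m creep '[[0,-0.002,0,0,0,0],[0,-0.003,0,0,0,0],[0,-0.0035,0,0,0,0],[0,-0.0035,0,0,0,0],[0,-0.0035,0,0,0,0],[0,-0.0035,0,0,0,0],[0,-0.0035,0,0,0,0],[0,-0.0035,0,0,0,0]]' 0.05; python3 -m creep '[[0,0,-0.015,0,0,0],[0,0,-0.03,0,0,0],[0,0,-0.05,0,0,0],[0,0,-0.075,0,0,0],[0,0,-0.1,0,0,0],[0,0,-0.13,0,0,0],[-0.03,0,-0.16,0,0,0],[-0.05,0,-0.18,0,0,0]]'; python3 - <<'E'
from h import *
p=env.camera_params('wrist'); im,d=env.read_camera('wrist'); cv2.imwrite('pics/w5.png',im)
n,u,l=frame(); t=np.deg2rad(np.array([-10,230,110])-200.5)
for a in t: print(np.round(proj(p,C+.063*(np.cos(a)*u+np.sin(a)*l)+.038*n),1))
print(np.round(proj(p,C+.02*n)))
E
```

```text
clock: 16.3
tcp_pos: [0.5693, -0.0957, 0.1477]
orientation: [0.315, 0.438, 0.841, 0.036]
wrist_force: [-10.4, -13.2, 3.2]
finger_gap: 0.0242
clock: 17.1
tcp_pos: [0.5695, -0.0946, 0.1478]
orientation: [0.316, 0.435, 0.842, 0.041]
wrist_force: [-1.7, -0.2, 0.4]
finger_gap: 0.0497
clock: 17.9
tcp_pos: [0.4883, -0.0955, 0.3192]
orientation: [0.318, 0.435, 0.842, 0.041]
wrist_force: [0.4, -0.9, 0.5]
finger_gap: 0.05
[311.2 149.5]
[385.7 261.6]
[254.2 270.4]
[317. 224.]
```

View pics/w5.png

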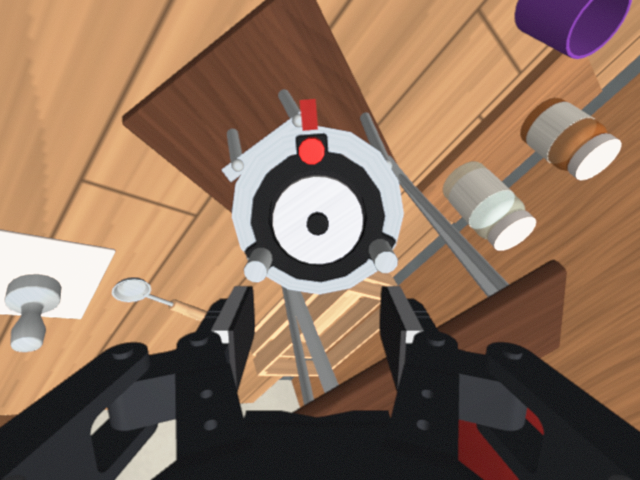

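The red post (312,151) lines up with the mark (309,114). The other posts at (385,261) and (256,271) and the knob at (317,223) match the locked prediction to within about 2 px, and the stand is where it was. The gripper is clear, so I'm handing in.

```bash
python3 -c "
from workcell import env
print(env.hand_in())"
```

```text
the job is handed in; nothing more can be done
None
```

The collar is locked: I turned it clockwise from about 10° to its stop at about 200°, then let go, backed the tool off about 180 mm and handed in at about 18 s. I pushed the second post from about 220° to 100°, changed to the red post, and pushed that to the stop with the jaws loosely around it.

**At the stop:** the tool stalled and the force rose from about 5 N to about 17 N. That is below the 30 N at which the stand slides.

**Last wrist picture:** the red post is in line with the red mark. All three posts and the knob are within about 2 px of where they should be when locked, and the stand had not moved. The gripper was open, with no contact force.

**Disagreement on the way:** after the first stroke the collar was about 6° behind the tool, because of play in the loose jaws. I corrected for this before taking the red post.

**Not checked directly:** I did not measure the gap between the lid and jar seals; that they meet follows from the collar being at its stop. I also took no closing scene or side picture. The spoon and tamper looked undisturbed in the last wrist view, but only part of the mug was in it, and the ring, canister and jug were not checked.

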